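# Zero a click-stop indexer and step the gear on four clicks

## Robot

A 6-joint arm with a two-finger parallel gripper is mounted at the origin on a cart in front of the work surface, level with it; the furniture and walls round the work are solid. World frame = base frame: x ahead of the robot, y to its left, z up, the work surface at z = 0. Lengths are in m, angles in degrees, forces in N, time in s.
With the tool pointing down it reaches from about 0.4 to 0.825 m from the base axis. Payload 7 kg.
Tool frame: the origin (TCP) lies midway between the tips of the shut fingers; the grasp point (between the pads) lies 19 mm behind it; z points along the fingers, y is the direction in which the jaws open and shut (so a half turn about z gives the same grasp; the last joint's range is limited). The gripper opens to 88 mm and grips with 3 to 60 N. Pads are 19 mm wide; open, the fingers measure 130 mm over their backs; the gripper's body (78 mm by 193 mm) begins 47 mm behind the grasp point.
Start: joints at [-27.152, 20.546, 0.682, 0, -70.136, -16.507], TCP at [0.488, -0.466, 0.227] pointing down, gripper open.
Joint ranges: [-176.03, 176.03], [-82.01, 121.73], [-58.28, 71.71], [-173.87, 95.51], [-174.79, -0.11], [-173.66, 173.66]. Speed limits (degrees/s): [136.94, 136.94, 172.46, 180, 180, 180].

## Interface

Orientations are given as a 3x3 rotation matrix whose columns are the frame's x, y, z axes.
In Python, from rig import robot gives the robot as it stands. Calls block until the motion is done:
- robot.goto(position, orientation): joint-space move of the TCP to a pose.
- robot.servo_line(position, ori=None, speed=0.15): straight line of the TCP; ori=None keeps the orientation; speed is the mean speed in m/s.
- robot.movej(angles): joint-space move.
- robot.move_gripper(opening): opening from 0.0 (shut) to 1.0 (fully open); the grip force is fixed at half the most; returns when the fingers have stopped.
- robot.dwell(seconds).
- robot.ik(position, orientation): joint angles nearest the present ones, or None.
- robot.grab_frame(name): name is "side" or "top" or "wrist"; returns (picture, depth): 420x560x3 uint8, red, green, blue; 420x560 float32, m along the optical axis (not along the pixel's ray), 0 where there is no reading.
- robot.camera_info(name): a dict with "vfov" (degrees; the focal length in pixels is half the picture's height over the tangent of half this angle, whatever the lens; pixels are square), "cx", "cy" (the principal point, pixels), "view" (4x4, takes a point from world to camera coordinates); the wrist camera has in their place "T_tool_cam" (4x4, takes a point from camera to tool coordinates, whose origin is the TCP and whose axes are the flange's). Camera axes: x right, y down, z forward; pixel columns grow to the right and rows downward; lengths in m; the calibration is good to about 2 mm. A picture is of the moment at which its call begins: read the wrist's pose just before it. camera_info takes no time and is no camera call.
A pose or a line that the arm cannot do raises robot.Unreachable and nothing moves.
- robot.job_done(): hands the job in, once; it reports no verdict.
Readings, each from a call of its own:
- robot.read_t(): time.
- robot.read_qpos(): joint angles.
- robot.read_qvel(): joint speeds.
- robot.read_effort(): joint torques, N m.
- robot.read_position(): TCP position.
- robot.read_tcp_rot(): TCP orientation.
- robot.read_force(): force on the tool from outside, world axes, zero at the start.
- robot.read_ft_torque(): the same for the moment, N m.
- robot.read_grip_width(): opening from 0.0 (shut) to 1.0 (fully open).
Only numpy, scipy, OpenCV 4.12 (cv2) and the standard library are available. Lean on these libraries where they do the work, as an engineer would, in place of code of your own. Each camera call takes 0.05 s, during which the arm holds its last target.

## Task

Turn the indexer's knurled knob anticlockwise (seen from above) until the dial comes gently but firmly up against its stop pin, then click it clockwise exactly four clicks from that home position. Then let go of the knob and slide the blue lock bolt fully home towards the dial, without disturbing the things standing around.

Things in the scene. Friction and masses are not known exactly. Their poses are not given: they have to be found in the camera images.
- indexer: Low grey box with aluminium top plate, fixed, x -98 to +48 mm and y -93 to +103 mm in its own frame, top face 34 mm above its origin (on its underside, at table level; z up). Carries the dial and knob on a vertical axis at (0, -50) mm, the lock bolt at (-80, -50) mm, and at (0, +55) mm a round table with a 51 mm gear, top 64 mm up, turned by the dial. Around the knob nothing else exceeds 50 mm.
- knob_top (a point): Centre of the knob's top face, on the dial's axis, 72.5 mm above the indexer's origin, axes as the indexer's. Round knurled knob, 36 mm wide, 32 tall; the black dial disc under it is 64 mm wide, its top 40 mm above the indexer's origin. The knob has up to 0.20 rad of free play on the dial (state unknown) before it takes the dial along. Each click resists up to 0.2 N m; a 15 to 25 N grip turns it.
- dial (a joint): Angle of the dial (not of the knob), rad, growing clockwise seen from above: 0 at the home click, a click stop every 0.2618 (15 degrees). The red lug on its rim meets the stop pin at about -0.03, just past home and against the detent spring; let go, the dial returns to 0. It starts resting on click two, three or four. Ticks beside the lug mark the clicks, the long red one is home.
- stop_pin: Upright steel pin (slightly cushioned), 6 mm diameter, 6 mm tall, on the top plate beside the dial, 36 mm from its axis; origin at its foot. The dial's red lug comes up against it when turned anticlockwise. A steady moment of 0.27 to 0.4 N m on the knob holds the lug firmly on it; above about 0.5 N m (14 N on the pin) is too rough.
- thumb_block (a point): Centre of the top face of the lock bolt's blue thumb block (12 mm along the slide, 28 mm across, 14.5 mm tall, on the top plate). Axes as the indexer's; it slides along the indexer's +x towards the dial's axis. Behind it (-x side) is 12 mm of clear top plate, then the box's edge. Its friction is about 3 N.
- lock_bolt (a joint): Slide of the lock bolt, m: 0 drawn back (open), 0.010 fully home. Its hidden nose goes between the teeth under the dial, so it goes home only with the dial resting on a click, and then locks it.
- oil_dropper: Bystander: small brown dropper bottle, 33 mm wide and 102 mm tall, upright, loose. Origin at its foot.
- stylus_box: Bystander: flat black box with a clear lid, 60 x 90 mm, 22 mm tall, lying flat, loose. Origin at the centre of its underside.
- gauge_block: Bystander: steel gauge block, 30 x 9 mm, 25 mm tall, standing on its narrow face, loose. Origin at the centre of its underside.
Mind the look-alikes: they are no part of the job. Of the things that look like the indexer, the larger one is meant.

How it is judged:
By the outcome, as a careful person would: the job done as asked, in the order asked, and still so for the second after the job is handed in, with the robot touching nothing.
It also fails if it takes over 70 s, if anything falls off the work surface, if the arm or the gripper's body presses on something with over 40 N, if the wrist force passes 120 N, or if a joint passes its speed limit or range.

## Working session

There is one attempt and no reset: what is moved stays moved. The work goes in short steps, each a Python script; the robot and the scene stay as the last script left them, time stands still between calls to the robot, and variables do not carry over. Pictures are saved under pics/ and viewed, and the job is handed in when it is done.

```bash
ls; mkdir -p pics; python3 - <<'E'
from rig import robot
import cv2
for n in("top","side","wrist"):
    im,d=robot.grab_frame(n); cv2.imwrite(f"pics/{n}0.png",im[:,:,::-1]); 
    import numpy as np; np.save(f"pics/{n}0.npy",d); print(n,robot.camera_info(n))
print(robot.read_t(),robot.read_position(),robot.read_tcp_rot(),robot.read_force(),robot.read_ft_torque())
E
```

```text
pics
top {'vfov': 46.6613772446128, 'cx': 278.57736618582487, 'cy': 206.21727412413625, 'view': array([[-0.02898853, -0.99933207,  0.0222505 ,  0.0033335 ],
       [-0.99122263,  0.02586663, -0.12964807,  0.50656517],
       [ 0.12898593, -0.02581351, -0.99131039,  0.88102805],
       [ 0.        ,  0.        ,  0.        ,  1.        ]])}
side {'vfov': 55.78664295193952, 'cx': 282.38077300704975, 'cy': 209.82877993924924, 'view': array([[ 0.72791549,  0.68548432, -0.01582047, -0.37994974],
       [ 0.47058005, -0.516224  , -0.71558871, -0.16673767],
       [-0.49869174,  0.51344331, -0.69834269,  1.13828651],
       [ 0.        ,  0.        ,  0.        ,  1.        ]])}
wrist {'vfov': 63.236255872311546, 'cx': 281.5588146267848, 'cy': 211.02262406004982, 'T_tool_cam': array([[ 3.49602559e-04, -9.55340206e-01, -2.95507985e-01,
         7.95229551e-02],
       [ 9.99999930e-01,  2.94578325e-04,  2.30721405e-04,
         4.10677016e-04],
       [-1.33367187e-04, -2.95508045e-01,  9.55340242e-01,
        -1.57652452e-01],
       [ 0.00000000e+00,  0.00000000e+00,  0.00000000e+00,
         1.00000000e+00]])}
0.15 [ 0.48806125 -0.46575931  0.22583121] [[-6.90422946e-01 -7.23405233e-01 -1.01239596e-03]
 [-7.23405929e-01  6.90422519e-01  7.79330926e-04]
 [ 1.35208900e-04  1.27044119e-03 -9.99999184e-01]] [ 0.53340088 -0.07722387  0.07021773] [-0.02418166  0.00213545 -0.01538088]
```

View pics/top0.png

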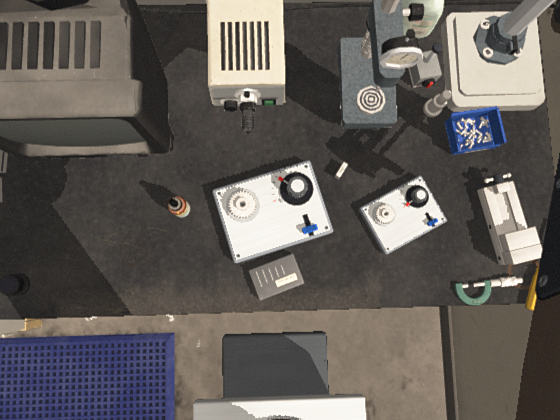

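View pics/side0.png

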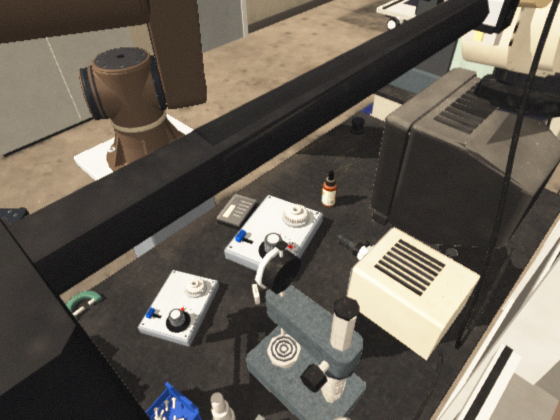

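View pics/wrist0.png

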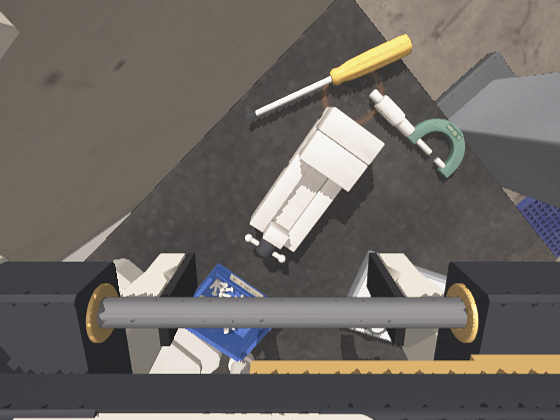

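Two look-alike candidates in the top view: the larger indexer, with its knob at (297,187), and a smaller one, with its knob at (416,196). The larger is the one meant. I'll check it with a close crop.

```bash
cat > h.py <<'E'
import numpy as np, cv2
from rig import robot
def f_of(ci): return 210/np.tan(np.radians(ci["vfov"]/2))
def unproj(ci,u,v,z,T=None):
    f=f_of(ci); p=np.array([(u-ci["cx"])/f*z,(v-ci["cy"])/f*z,z,1])
    M=np.linalg.inv(ci["view"]) if T is None else T
    return (M@p)[:3]
def at_height(ci,u,v,h,T=None):
    a=unproj(ci,u,v,.1,T);b=unproj(ci,u,v,1.,T)
    return a+(b-a)*(h-a[2])/(b[2]-a[2])
def wT(pos,R,ci):
    M=np.eye(4);M[:3,:3]=R;M[:3,3]=pos; return M@ci["T_tool_cam"]
def proj(ci,p,T=None):
    M=ci["view"] if T is None else np.linalg.inv(T)
    q=M@np.append(p,1); f=f_of(ci); return q[0]/q[2]*f+ci["cx"],q[1]/q[2]*f+ci["cy"]
def crop(im,x0,y0,x1,y1,k,fn): cv2.imwrite(fn,cv2.resize(im[y0:y1,x0:x1,::-1],None,fx=k,fy=k,interpolation=cv2.INTER_CUBIC))
E
python3 - <<'E'
from h import *
im=cv2.imread("pics/top0.png")[:,:,::-1]; d=np.load("pics/top0.npy")
crop(im,205,150,345,270,5,"pics/top_c.png")
ci=robot.camera_info("top")
for u,v in((297,184),(240,202),(308,222),(342,169),(178,205),(276,275)): print(u,v,unproj(ci,u,v,d[v,u]))
E
```

```text
297 184 [ 0.54068131 -0.04396885  0.07392417]
240 202 [0.51327427 0.06034793 0.05460365]
308 222 [ 0.47507234 -0.06466783  0.03477497]
342 169 [ 0.57598738 -0.13433064  0.02651375]
178 205 [0.50780955 0.16959234 0.07534503]
276 275 [ 0.37866971 -0.00237631  0.02036683]
```

View pics/top_c.png

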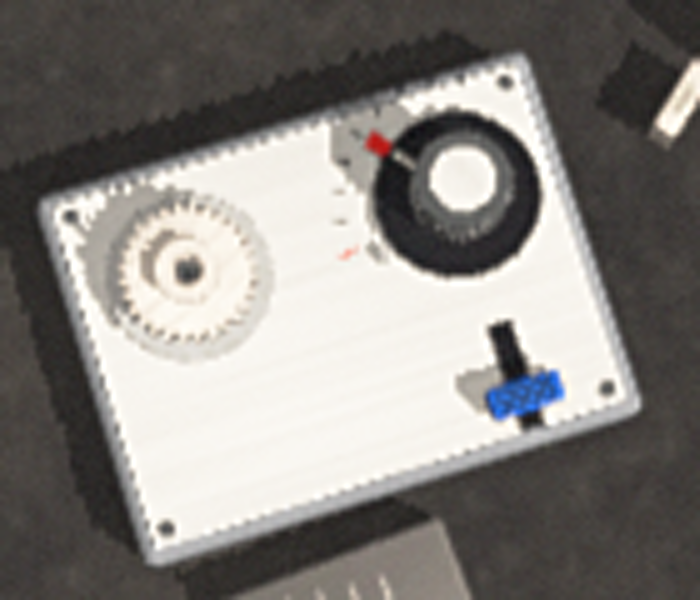

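Crop shows the larger indexer: knob at top right, red lug at crop (378,143), long red home tick and pin near (350,255), so about 4 clicks from home. The blue thumb block is at crop (525,393). Next I'll fit the pose and check reach and wrist angles.

```bash
cat >> h.py <<'E'
def yawR(psi):  # psi: direction of tool x, world deg; tool down
    c,s=np.cos(np.radians(psi)),np.sin(np.radians(psi))
    x=np.array([c,s,0]);z=np.array([0,0,-1.]);y=np.cross(z,x)
    return np.column_stack([x,y,z])
def fit2d(A,B): # B=R A+t
    a=A-A.mean(0);b=B-B.mean(0); th=np.arctan2((a[:,0]*b[:,1]-a[:,1]*b[:,0]).sum(),(a*b).sum())
    R=np.array([[np.cos(th),-np.sin(th)],[np.sin(th),np.cos(th)]]); t=B.mean(0)-R@A.mean(0)
    return th,t,np.linalg.norm(A@R.T+t-B,axis=1)
E
python3 - <<'E'
from h import *
ci=robot.camera_info("top")
cr=np.array([(45,200),(525,60),(635,405),(150,560)])/5+[205,150]
A=np.array([(48,103),(48,-93),(-98,-93),(-98,103)])/1000
B=np.array([at_height(ci,u,v,.034)[:2] for u,v in cr])
th,t,e=fit2d(A,B);print(np.degrees(th),t,e)
R=np.array([[np.cos(th),-np.sin(th)],[np.sin(th),np.cos(th)]])
k=R@[0,-.05]+t;print("knob",k,"bolt",R@[-.08,-.05]+t)
print(at_height(ci,462/5+205,180/5+150,.0725), at_height(ci,525/5+205,393/5+150,.0485))
for psi in range(-180,180,30):
    q=robot.ik([k[0],k[1],.05],yawR(psi)); q2=robot.ik([k[0],k[1],.2],yawR(psi))
    print(psi,None if q is None else np.round(q,1),None if q2 is None else np.round(q2,1))
E
```

```text
15.483306017785468 [0.52329926 0.00204515] [0.00475556 0.00530492 0.00584862 0.00415335]
knob [ 0.53664714 -0.04614026] bolt [ 0.45955048 -0.06749687]
[ 0.53724983 -0.0446615   0.0725    ] [ 0.46149571 -0.06671849  0.0485    ]
-180 [  15.9   18.4  -29.1    0.   -42.5 -105.9] [  15.9    8.9  -18.8    0.   -62.3 -105.9]
-150 [ 15.9  18.4 -29.1   0.  -42.5 -75.9] [ 15.9   8.9 -18.8   0.  -62.3 -75.9]
-120 [ 15.9  18.4 -29.1   0.  -42.5 -45.9] [ 15.9   8.9 -18.8   0.  -62.3 -45.9]
-90 [ 15.9  18.4 -29.1   0.  -42.5 -15.9] [ 15.9   8.9 -18.8   0.  -62.3 -15.9]
-60 [ 15.9  18.4 -29.1   0.  -42.5  14.1] [ 15.9   8.9 -18.8   0.  -62.3  14.1]
-30 [ 15.9  18.4 -29.1   0.  -42.5  44.1] [ 15.9   8.9 -18.8   0.  -62.3  44.1]
0 [ 15.9  18.4 -29.1   0.  -42.5  74.1] [ 15.9   8.9 -18.8   0.  -62.3  74.1]
30 [ 15.9  18.4 -29.1   0.  -42.5 104.1] [ 15.9   8.9 -18.8   0.  -62.3 104.1]
60 [ 15.9  18.4 -29.1   0.  -42.5 134.1] [ 15.9   8.9 -18.8   0.  -62.3 134.1]
90 [ 15.9  18.4 -29.1   0.  -42.5 164.1] [ 15.9   8.9 -18.8   0.  -62.3 164.1]
120 [  15.9   18.4  -29.1    0.   -42.5 -165.9] [  15.9    8.9  -18.8    0.   -62.3 -165.9]
150 [  15.9   18.4  -29.1   -0.   -42.5 -135.9] [  15.9    8.9  -18.8    0.   -62.3 -135.9]
```

```bash
python3 - <<'E'
from h import *
robot.goto([.50,-.045,.23],yawR(-165))
p=robot.read_position();R=robot.read_tcp_rot();im,d=robot.grab_frame("wrist")
np.savez("pics/w1.npz",p=p,R=R,d=d);cv2.imwrite("pics/w1.png",im[:,:,::-1])
im,d=robot.grab_frame("side");crop(im,200,170,350,290,5,"pics/s1.png")
print(robot.read_t(),p,robot.read_force(),robot.read_ft_torque())
E
```

```text
1.8 [ 0.50023982 -0.04539438  0.23009974] [ 0.00811474 -0.39904436  0.65242146] [-0.01642842 -0.05526369  0.07690126]
```

View pics/w1.png

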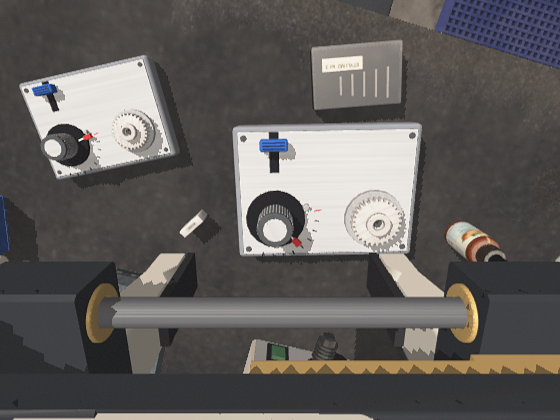

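View pics/s1.png

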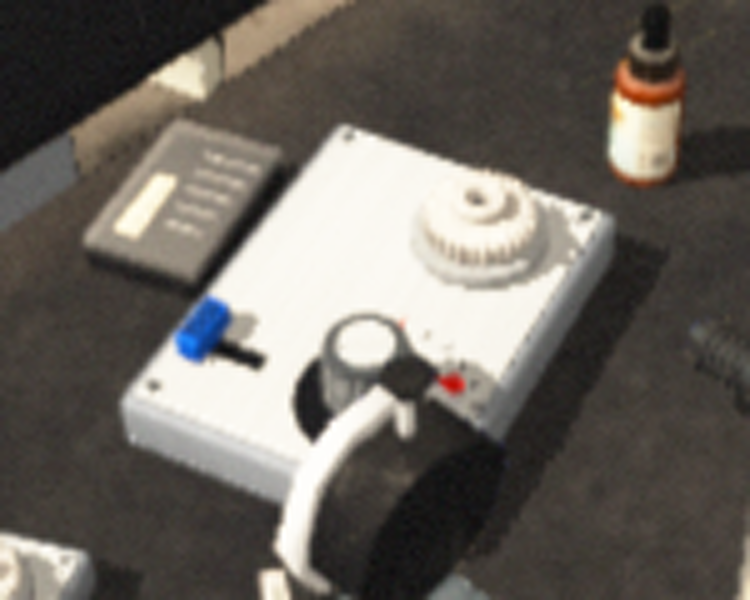

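Wrist view: knob top at about (272,231), blue block at (273,145), plate corners at (236,128), (421,125), (409,252) and (240,254). I'll measure these in an enlarged crop and check for tall obstacles near the knob.

```bash
python3 - <<'E'
from h import *
im=cv2.imread("pics/w1.png")[:,:,::-1]; crop(im,225,110,425,265,4,"pics/w1c.png"); crop(im,235,180,330,255,8,"pics/w1d.png")
ci=robot.camera_info("top"); d=np.load("pics/top0.npy"); f=f_of(ci)
v,u=np.mgrid[0:420,0:560]; P=np.stack([(u-ci["cx"])/f*d,(v-ci["cy"])/f*d,d,np.ones_like(d)],-1)@np.linalg.inv(ci["view"]).T
P=P[...,:3]; r=np.hypot(P[...,0]-.537,P[...,1]+.045); m=(d>0)&(P[...,2]>.085)
for a in range(-180,180,20):
    an=np.degrees(np.arctan2(P[...,1]+.045,P[...,0]-.537)); k=m&(an>=a)&(an<a+20)
    if k.any(): i=np.argmin(np.where(k,r,9)); print(a,r.flat[i],P.reshape(-1,3)[i])
E
```

```text
-180 0.2076915573195965 [ 0.34180806 -0.11596399  0.71223444]
-160 0.16421258050480636 [ 0.41013074 -0.14925911  0.66872709]
-140 0.1521724747707157 [ 0.45701707 -0.1744573   0.63982909]
-100 0.17464405366080704 [ 0.56731206 -0.21699338  0.58713001]
-80 0.17476988436880594 [ 0.56751188 -0.21708584  0.58831936]
-60 0.198256108784543 [ 0.68878785 -0.17253797  0.2754594 ]
-40 0.19215391142332341 [ 0.68929726 -0.16216941  0.2578291 ]
0 0.1739740689712194 [ 0.70930931 -0.02099001  0.10583787]
20 0.13012710923605308 [0.637036   0.03822177 0.08753713]
40 0.13109149240525253 [0.6368097  0.03998825 0.08845107]
60 0.24625753727397684 [0.61824741 0.18746856 0.26439995]
80 0.2163438394196292 [0.51065561 0.16973386 0.09365137]
```

View pics/w1c.png

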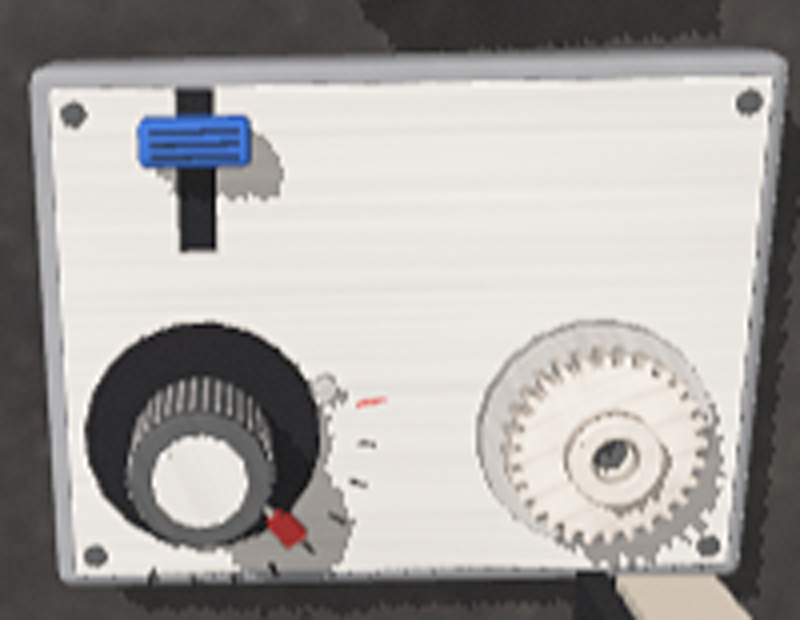

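View pics/w1d.png

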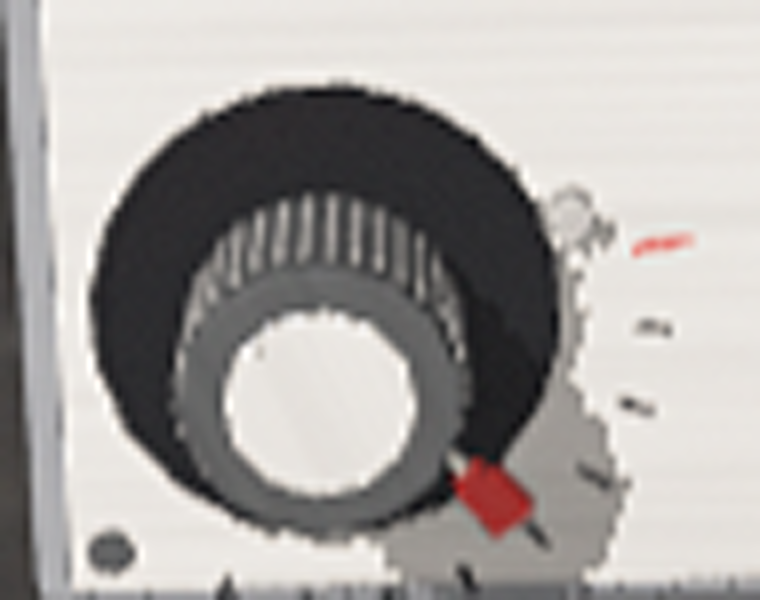

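```bash
python3 - <<'E'
from h import *
z=np.load("pics/w1.npz");ci=robot.camera_info("wrist");T=wT(z["p"],z["R"],ci)
g=lambda c,h: at_height(ci,(c[0])-.0,c[1],h,T)[:2]
d8=lambda x,y:(235+(x+.5)/8-.5,180+(y+.5)/8-.5); c4=lambda x,y:(225+(x+.5)/4-.5,110+(y+.5)/4-.5)
k1=g(d8(322,402),.0725);k2=g(d8(327,313),.040);b=g(c4(194,138),.0485)
print("knob",k1,"dial",k2,"block",b,"vec ang",np.degrees(np.arctan2(*(k1-b)[::-1])),np.linalg.norm(k1-b))
C=np.array([g(c4(*c),.034) for c in((735,578),(62,580),(33,68),(786,58))])
A=np.array([(48,103),(48,-93),(-98,-93),(-98,103)])/1000
th,t,e=fit2d(A,C);print(np.degrees(th),t,e);R=np.array([[np.cos(th),-np.sin(th)],[np.sin(th),np.cos(th)]])
print(R@[0,-.05]+t,R@[-.08,-.05]+t)
zz=z["d"]; print("knob top z",unproj(ci,275,230,zz[230,275],T),unproj(ci,273,145,zz[145,273],T),unproj(ci,330,150,zz[150,330],T))
E
```

```text
knob [ 0.53753889 -0.04148673] dial [ 0.53687025 -0.04161177] block [ 0.460059   -0.06398356] vec ang 16.191029611613015 0.0806798740250243
15.69050673265601 [0.52303543 0.00520741] [0.0028809  0.004531   0.00362618 0.00422967]
[ 0.53655748 -0.04292942] [ 0.45953855 -0.06456469]
knob top z [ 0.53749801 -0.04129698  0.07300294] [ 0.4609978  -0.06388509  0.04773156] [ 0.4522814  -0.00586813  0.03367213]
```

```bash
python3 - <<'E'
from h import *
p=np.array([.537,-.043]);R=yawR(-165)
robot.goto([*p,.12],R); 
robot.servo_line([*p,.053],R,speed=.1)
robot.dwell(.2)
print(robot.read_t(),robot.read_position(),robot.read_force(),robot.read_ft_torque())
robot.move_gripper(0.0);robot.dwell(.2)
print(robot.read_t(),robot.read_grip_width()*88,robot.read_position(),robot.read_force(),robot.read_ft_torque())
im,d=robot.grab_frame("wrist");crop(im,180,130,380,280,4,"pics/w2.png")
E
```

```text
3.35 [ 0.53742155 -0.04290802  0.053698  ] [-0.67693211  0.18480908 -0.13384701] [ 0.00094837 -0.01302984  0.02079836]
4.4333 35.33262166379753 [ 0.53697237 -0.04285148  0.05299565] [-0.97075461  3.0500562   0.50001555] [ 0.89249325  0.32730045 -0.03377369]
```

View pics/w2.png

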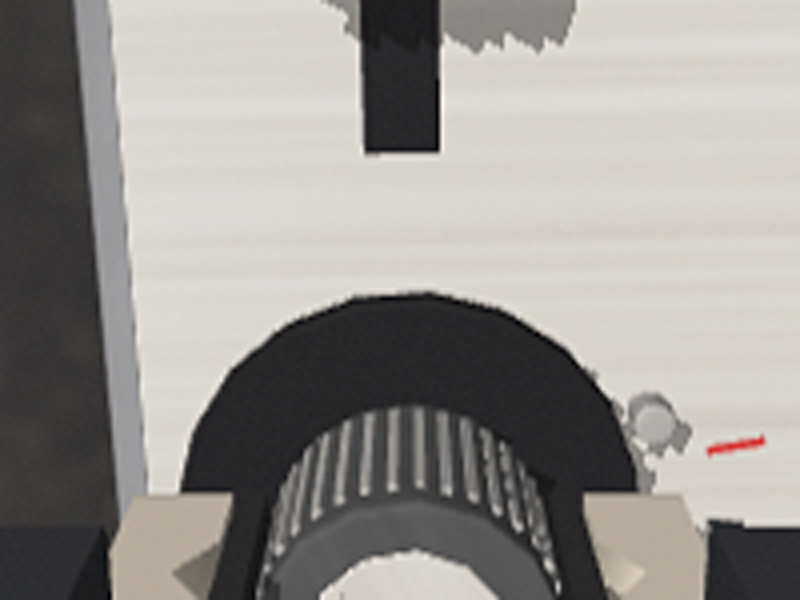

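Knob gripped (35 mm opening). The red lug is hidden behind the finger; the pin is at crop (655,420) and the home tick at (735,445). I'll re-centre the grip, then turn anticlockwise in steps while logging the moment.

```bash
python3 - <<'E'
from h import *
p=np.array([.537,-.0420]);R=yawR(-165)
robot.servo_line([*p,.053],R,speed=.02);robot.dwell(.1)
print(robot.read_t(),robot.read_position(),robot.read_force(),robot.read_ft_torque())
q0=np.array(robot.ik([*p,.053],R));np.save("q0.npy",q0);print(q0)
for a in range(4,49,4):
    q=q0.copy();q[5]+=a;robot.movej(q)
    print(a,robot.read_t(),np.round(robot.read_ft_torque()[2],3),np.round(robot.read_force(),1),np.round(robot.read_qpos()[5]-q0[5],2))
E
```

```text
4.8333 [ 0.5369311  -0.04263804  0.05300986] [ 0.78710076 -5.89689058 -0.98172707] [-2.17830776 -0.29037725  0.0222684 ]
[ 16.38764307  18.16155756 -28.8987403    0.         -42.93970215
 -91.38764307]
4 5.0833 -0.003 [ 1.6 -6.3 -0.7] 4.03
8 5.3333 -0.086 [ 1.6 -5.8  0. ] 8.02
12 5.5833 -0.037 [ 2.6 -6.8 -1.1] 12.03
16 5.8333 0.006 [ 1.5 -6.6 -1.2] 16.03
20 6.0833 -0.07 [ 1.6 -7.2 -1.3] 20.02
24 6.3333 -0.08 [ 1.6 -8.1 -1.4] 24.02
28 6.5833 -0.079 [ 2.1 -7.7 -0.7] 28.03
32 6.8333 0.006 [ 1.5 -7.9 -1.2] 32.03
36 7.0833 -0.129 [ 1.8 -8.3 -0.8] 36.02
40 7.3333 -0.042 [ 3.1 -8.1 -2.6] 40.03
44 7.5833 -0.014 [ 3.1 -8.7 -2.8] 44.03
48 7.8333 0.007 [ 2.9 -9.3 -1.9] 48.03
```

```bash
python3 - <<'E'
from h import *
p=np.array([.537,-.0426]);R=yawR(-165+48)
robot.servo_line([*p,.053],R,speed=.02);robot.dwell(.1)
print(robot.read_t(),robot.read_position(),robot.read_force(),robot.read_ft_torque())
q0=np.array(robot.ik([*p,.053],R));q0[5]-=48;np.save("q0.npy",q0);print(q0)
im,d=robot.grab_frame("wrist");cv2.imwrite("pics/w3.png",im[:,:,::-1])
im,d=robot.grab_frame("side");crop(im,200,170,350,290,5,"pics/s3.png")
E
```

```text
8.1833 [ 0.53742587 -0.04319436  0.0530417 ] [ 2.73693857 -6.78154867 -1.58516439] [-2.46042386 -0.97318657  0.02667176]
[ 16.32211059  18.16529413 -28.89278496   0.         -42.94192092
 -91.32211059]
```

View pics/w3.png

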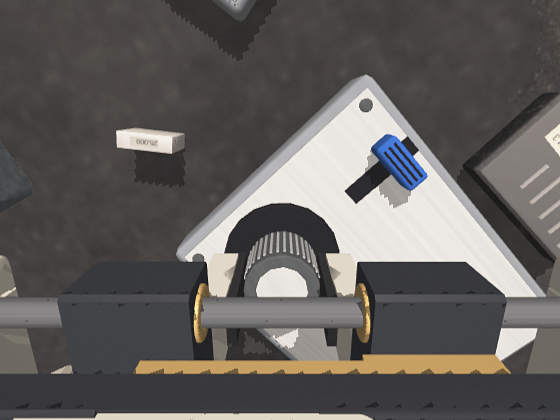

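View pics/s3.png

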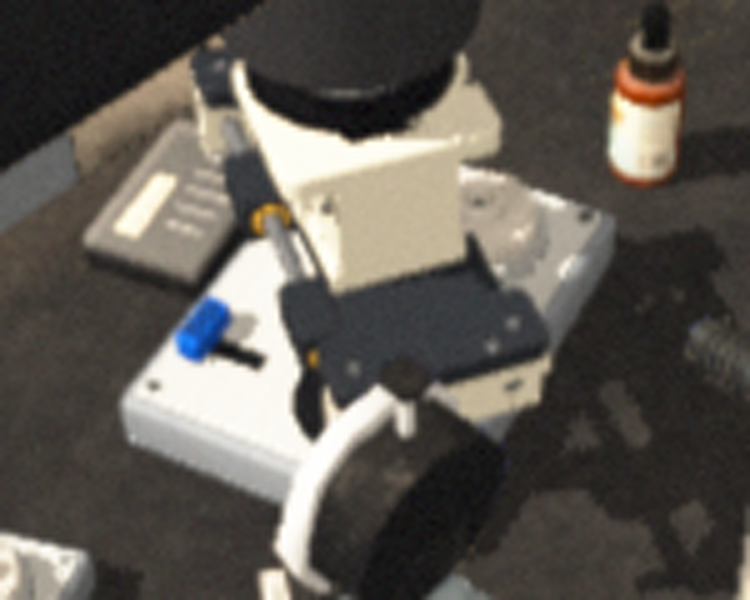

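Lug is hidden by the fingers, as expected. Next: 1° steps, watching the moment for the stop.

```bash
python3 - <<'E'
from h import *
q0=np.load("q0.npy")
a=48;o=[]
while a<80:
    a+=1 if a<56 else .5
    q=q0.copy();q[5]+=a;robot.movej(q)
    m=robot.read_ft_torque()[2];o.append((a,round(float(m),3)))
    if m<-.24: break
print(o);robot.dwell(.2);print(robot.read_t(),robot.read_ft_torque(),robot.read_force(),robot.read_qpos()[5]-q0[5])
E
```

```text
[(49, 0.009), (50, -0.044), (51, -0.168), (52, -0.105), (53, -0.103), (54, -0.066), (55, -0.065), (56, -0.025), (56.5, 0.008), (57.0, 0.038), (57.5, -0.025), (58.0, 0.002), (58.5, 0.037), (59.0, -0.014), (59.5, -0.029), (60.0, 0.036), (60.5, -0.023), (61.0, -0.024), (61.5, -0.019), (62.0, -0.034), (62.5, 0.013), (63.0, -0.004), (63.5, -0.015), (64.0, -0.019), (64.5, -0.02), (65.0, -0.018), (65.5, -0.138), (66.0, -0.145), (66.5, -0.09), (67.0, -0.108), (67.5, -0.206), (68.0, -0.158), (68.5, -0.253)]
16.7333 [-2.74377565 -1.37364958 -0.32475981] [ 3.81019161 -6.89793524 -3.45576343] 68.47694903834117
```

```bash
python3 - <<'E'
from h import *
q0=np.load("q0.npy")
for i in range(4):
    robot.dwell(.1);print(robot.read_ft_torque()[2])
im,d=robot.grab_frame("wrist");cv2.imwrite("pics/w4.png",im[:,:,::-1])
im,d=robot.grab_frame("top");crop(im,205,130,345,250,5,"pics/t4.png")
print(robot.read_t())
E
```

```text
-0.33840701442632015
-0.24608690576743644
-0.24003931912153914
-0.25035801949062614
17.2333
```

View pics/w4.png

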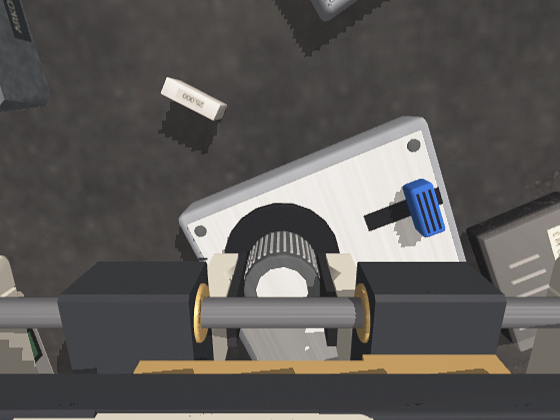

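View pics/t4.png

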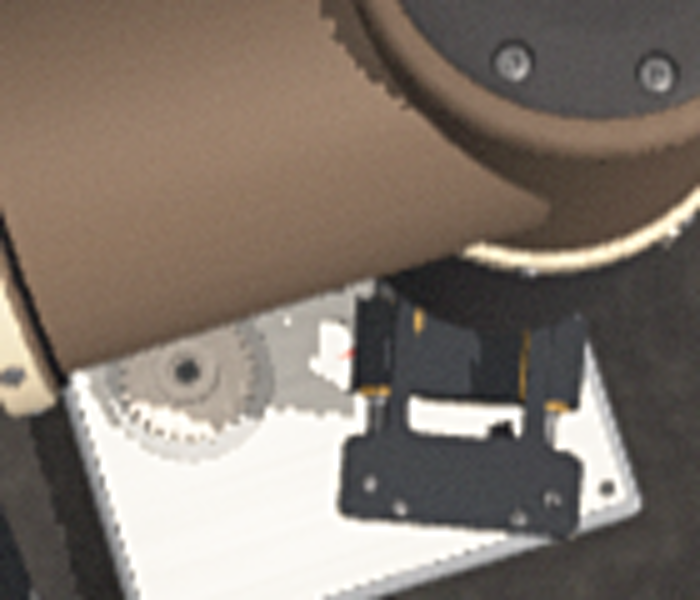

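Lug isn't visible here either; the moment averages about 0.27 with noise. I'll nudge towards 0.33 N m, averaging readings.

```bash
python3 - <<'E'
from h import *
q0=np.load("q0.npy")
a=68.5
def avg(n=10):
    x=[]
    for i in range(n): robot.dwell(.03);x.append(robot.read_ft_torque()[2])
    return np.mean(x),np.std(x)
m=avg();print(m)
while m[0]>-.315 and a<71.5:
    a+=.35;q=q0.copy();q[5]+=a;robot.movej(q);m=avg();print(a,m)
robot.dwell(.3);print(avg(),robot.read_t(),robot.read_force(),robot.read_qpos()[5]-q0[5])
E
```

```text
(np.float64(-0.27448205048462143), np.float64(0.031021089463252))
68.85 (np.float64(-0.32787994502140055), np.float64(0.03312898171508629))
(np.float64(-0.32034501345485494), np.float64(0.031822350631143324)) 18.7833 [ 3.34730121 -7.02073691 -3.20672594] 68.82535286868489
```

Firmly on the stop: steady 0.32 N m, above the 0.2 N m click peak and below the 0.5 limit. Next is clockwise, logging the moment to find the play and the click crests.

```bash
cat > cw.py <<'E'
import sys
from h import *
q0=np.load("q0.npy");o=[]
for a in np.arange(float(sys.argv[1]),float(sys.argv[2])-1e-6,-float(sys.argv[3])):
    q=q0.copy();q[5]+=a;robot.movej(q);o.append((round(float(a),2),round(float(robot.read_ft_torque()[2]),3)))
print(*o);print(robot.read_t(),robot.read_force())
E
python3 cw.py 64 20 1
```

```text
(64.0, -0.004) (63.0, 0.012) (62.0, -0.014) (61.0, 0.008) (60.0, -0.05) (59.0, 0.048) (58.0, 0.008) (57.0, -0.01) (56.0, -0.014) (55.0, 0.021) (54.0, 0.005) (53.0, 0.04) (52.0, 0.123) (51.0, 0.118) (50.0, 0.078) (49.0, 0.019) (48.0, 0.041) (47.0, -0.047) (46.0, -0.024) (45.0, 0.013) (44.0, -0.038) (43.0, -0.024) (42.0, -0.061) (41.0, 0.004) (40.0, -0.012) (39.0, 0.021) (38.0, 0.078) (37.0, 0.098) (36.0, 0.101) (35.0, 0.048) (34.0, 0.022) (33.0, 0.043) (32.0, 0.03) (31.0, -0.001) (30.0, -0.043) (29.0, 0.025) (28.0, -0.082) (27.0, 0.01) (26.0, -0.011) (25.0, 0.019) (24.0, -0.018) (23.0, 0.06) (22.0, 0.112) (21.0, 0.084) (20.0, 0.035)
30.0333 [ 1.36557337 -5.84457219 -0.17091016]
```

Three click humps at 52, 37 and 22°, 15° apart, after about 11° of play. The fourth is expected at about 7°, then I stop in the free zone near 0° and release.

```bash
python3 cw.py 17 11 6;python3 cw.py 9 3 1; python3 cw.py 0.5 0 1;  python3 - <<'E'
from h import *
robot.move_gripper(1.0)
p=robot.read_position();R=robot.read_tcp_rot();
robot.servo_line([p[0],p[1],.15],speed=.2)
robot.goto([.49,-.045,.21],yawR(-165))
p=robot.read_position();R=robot.read_tcp_rot();im,d=robot.grab_frame("wrist")
np.savez("pics/w5.npz",p=p,R=R,d=d);cv2.imwrite("pics/w5.png",im[:,:,::-1])
crop(im,225,110,425,265,4,"pics/w5c.png")
print(robot.read_t())
E
```

```text
(17.0, 0.017) (11.0, -0.029)
30.5333 [ 1.13748128 -4.38523275  0.4298435 ]
(9.0, -0.03) (8.0, -0.013) (7.0, 0.109) (6.0, 0.037) (5.0, 0.137) (4.0, 0.037) (3.0, -0.008)
32.2833 [ 0.18609633 -4.2132696  -0.62379548]
(0.5, -0.023)
32.5333 [ 0.62796429 -5.10014467  0.057756  ]
34.625
```

View pics/w5c.png

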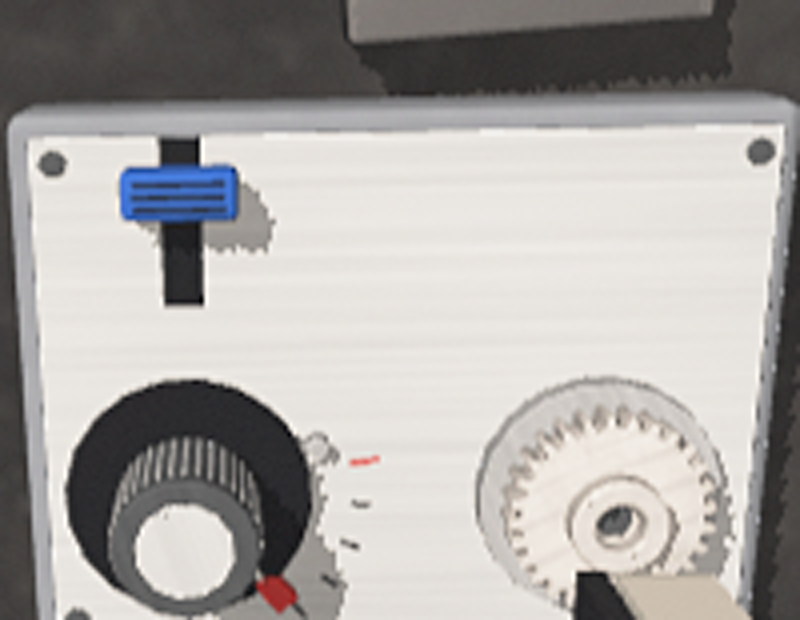

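Released: the red lug at (278,592) points to the fourth tick after the red one (red at (365,461), then 503, 545, 580 and 608). The dial is on click four. Next, push the bolt with shut fingers.

```bash
python3 - <<'E'
from h import *
ux=np.array([np.cos(np.radians(15.6)),np.sin(np.radians(15.6))]);b=np.array([.537,-.0428])-.08*ux
R=yawR(-164.4);P=lambda s,z:[*(b+ux*s),z]
robot.move_gripper(0.0)
robot.goto(P(-.024,.10),R);robot.servo_line(P(-.024,.042),R,speed=.1);robot.dwell(.1)
f0=np.array(robot.read_force());print(robot.read_t(),robot.read_position(),f0)
s=-.024
while s<-.002:
    s+=.001;robot.servo_line(P(s,.042),R,speed=.02)
    f=np.array(robot.read_force())-f0;fx=f[:2]@ux;print(round(s,4),np.round((np.array(robot.read_position())[:2]-b)@ux*1e3,2),round(float(fx),2),round(float(f[2]),2))
    if fx<-11: break
print(robot.read_t())
im,d=robot.grab_frame("wrist");cv2.imwrite("pics/w6.png",im[:,:,::-1])
E
```

```text
37.45 [ 0.43760367 -0.07057525  0.04277225] [-0.74009686 -0.5950441   0.17950073]
-0.023 -22.69 0.11 0.59
-0.022 -21.92 1.75 0.28
-0.021 -20.95 0.95 -0.01
-0.02 -19.92 1.26 -0.19
-0.019 -18.94 1.47 -0.36
-0.018 -17.92 1.09 -0.1
-0.017 -16.89 1.26 0.6
-0.016 -15.98 1.04 -0.64
-0.015 -15.53 -1.3 1.48
-0.014 -14.5 -2.29 1.31
-0.013 -13.09 -2.04 1.06
-0.012 -12.0 -0.69 -0.22
-0.011 -10.93 -1.29 -0.02
-0.01 -9.89 -1.45 0.19
-0.009 -8.88 -2.57 -1.3
-0.008 -7.89 -0.66 -0.59
-0.007 -6.85 -1.78 -0.05
-0.006 -6.08 -1.79 -0.45
-0.005 -5.96 -6.0 3.23
-0.004 -5.89 -7.52 5.42
-0.003 -5.81 -10.66 7.14
-0.002 -5.79 -11.24 10.19
42.95
```

View pics/w6.png

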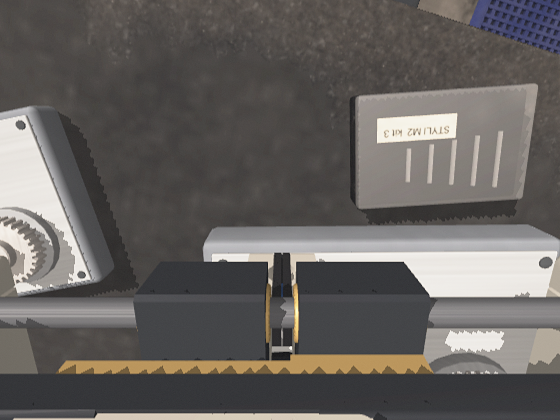

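Contact at -15.7 mm and a hard stop at -5.8 mm, so about 10 mm of travel. I'll back off and check.

```bash
python3 - <<'E'
from h import *
ux=np.array([np.cos(np.radians(15.6)),np.sin(np.radians(15.6))]);b=np.array([.537,-.0428])-.08*ux
R=yawR(-164.4);P=lambda s,z:[*(b+ux*s),z]
robot.servo_line(P(-.014,.042),R,speed=.05);robot.servo_line(P(-.014,.12),R,speed=.15)
robot.goto([.49,-.045,.21],yawR(-165))
p=robot.read_position();Rr=robot.read_tcp_rot();im,d=robot.grab_frame("wrist")
crop(im,225,110,425,265,4,"pics/w7c.png");cv2.imwrite("pics/w7.png",im[:,:,::-1])
ci=robot.camera_info("wrist");T=wT(p,Rr,ci);np.savez("pics/w7.npz",T=T)
hsv=cv2.cvtColor(im,cv2.COLOR_RGB2HSV);m=cv2.inRange(hsv,(100,120,60),(125,255,255));m[:, :235]=0;m[:,310:]=0;m[:110]=0;m[220:]=0
def c(m,T): 
    v,u=np.nonzero(m);return at_height(ci,u.mean(),v.mean(),.045,T)[:2]
im0=cv2.imread("pics/w5.png")[:,:,::-1];z=np.load("pics/w5.npz");m0=cv2.inRange(cv2.cvtColor(im0,cv2.COLOR_RGB2HSV),(100,120,60),(125,255,255));m0[:, :235]=0;m0[:,310:]=0;m0[:110]=0;m0[220:]=0
print("travel mm",(c(m,T)-c(m0,wT(z["p"],z["R"],ci)))@ux*1e3,robot.read_t(),robot.read_force())
E
```

```text
travel mm 9.542410189897367 44.6 [ 0.05558424  0.26548242 -0.59934209]
```

View pics/w7c.png

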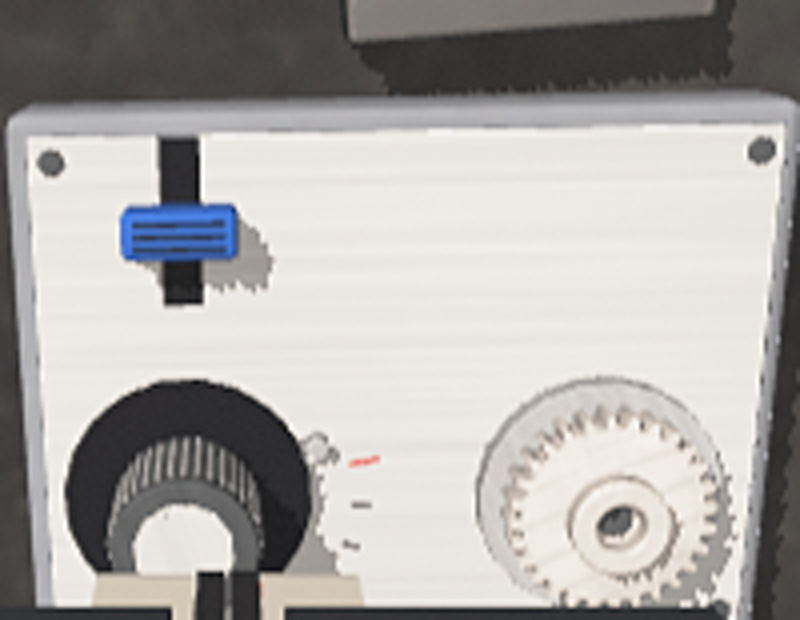

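View pics/w7.png

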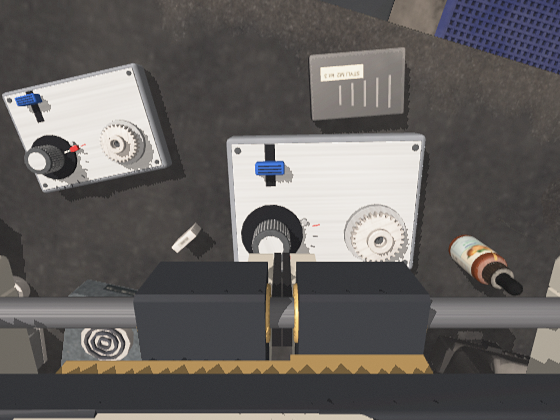

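```bash
python3 - <<'E'
from h import *
robot.goto([.55,-.03,.25],yawR(-165))
im,d=robot.grab_frame("wrist");crop(im,200,130,400,280,4,"pics/w8c.png");print(robot.read_t())
E
```

```text
45.0417
```

View pics/w8c.png

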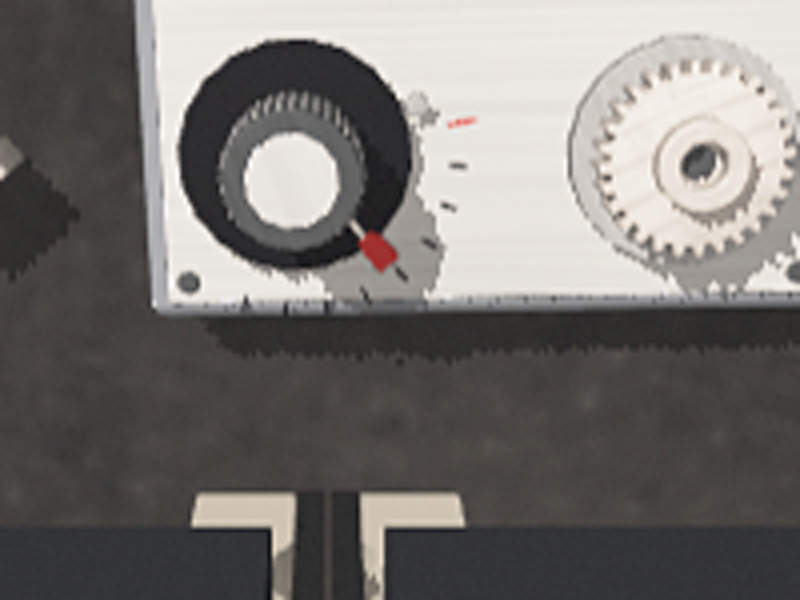

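Lug at (378,250) points exactly at the fourth tick (403,273), counting from the red one at (462,122). Robot is clear, so I'll hand in.

```bash
python3 -c "
from rig import robot
robot.job_done()"
```

```text
the job is handed in; nothing more can be done
```

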